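Switch on, lock and purge the sampling pump

TASK

Get the air-sampling pump purging at its control console: with the closed fingertips tip the rocker switch fully on by pressing down its raised end, then push the long bar key fully in so that it stays in, and last press the large round button fully down. The program finishes while the fingers are still holding the large button down. Do the three in that order, do not press the small round button, and leave the small parts on and around the console where they are; nothing is to be grasped or lifted.

Things in the scene. Friction and masses are not known exactly. Their poses are not given: they have to be found in the camera images.
- pump_console: grey painted control console of an air-sampling pump, 160 mm deep (x) by 360 mm wide (y), flat top 46 mm above the worktop, fixed; its place and yaw (within 0.3 rad) vary. Origin: centre of its underside; x points to its back (away from the robot), y along its width to the left, z up. All controls are of one grey plastic.
- rocker_module: aluminium plate 92 (x) by 74 (y) by 5 mm, fixed on the console with one control in its middle; origin: centre of its underside; axes parallel to the console's. The four plates stand side by side at 80 mm pitch along the console's y, in an order that varies, 22 mm in front (-x) of its centre. This one carries the rocker switch.
- bar_module: aluminium plate 92 (x) by 74 (y) by 5 mm, fixed on the console with one control in its middle; origin: centre of its underside; axes parallel to the console's. The four plates stand side by side at 80 mm pitch along the console's y, in an order that varies, 22 mm in front (-x) of its centre. This one carries the long bar key.
- large_module: aluminium plate 92 (x) by 74 (y) by 5 mm, fixed on the console with one control in its middle; origin: centre of its underside; axes parallel to the console's. The four plates stand side by side at 80 mm pitch along the console's y, in an order that varies, 22 mm in front (-x) of its centre. This one carries the large round button.
- small_module: aluminium plate 92 (x) by 74 (y) by 5 mm, fixed on the console with one control in its middle; origin: centre of its underside; axes parallel to the console's. The four plates stand side by side at 80 mm pitch along the console's y, in an order that varies, 22 mm in front (-x) of its centre. This one carries the small round button.
- rocker (a joint): rocker: flat paddle 60 mm long (module x), 30 wide, 10 thick, hinged across its middle 65 mm above the worktop. 0 rad = off, end towards the robot raised; 0.36 = fully on, that end down on its stop. Friction, about 2 N at the paddle's end, no spring: stays where left; starts at 0 to 0.03. Fully on, its low end still stands 13 mm above the plate, so wide fingers hit nothing else.
- rocker_end (a point): point on the rocker's top face where to push, on its centre line 22 mm from the hinge towards the robot; about 74 mm above the worktop when off, 66 mm when fully on; moves with the rocker
- bar_key (a joint): long bar key, 56 mm (module x) by 20 mm (y), its top 71 mm above the worktop when out: value is how far it is pushed straight down, 0 = out, 0.006 m = fully in on its stop. It moves with about 2 N of friction, has no spring, and stays in where it is left.
- bar_top (a point): centre of the bar key's top face; moves with the key
- large_button (a joint): large round button, 40 mm across, top 71 mm above the worktop when up: value is how far it is pressed straight down, 0 = up, 0.008 m = fully down on its stop. A spring returns it: about 1 N to start, 4 N fully down.
- large_top (a point): centre of the large round button's top face; moves with the button
- small_button (a joint): small round button, 18 mm across, same height, travel and spring as the large one; not to be pressed. 0 = up, 0.008 m = fully down.
- small_top (a point): centre of the small round button's top face; moves with the button
- stopper_0: loose bystander: orange tapered rubber stopper, 30 mm across, 29 mm tall, standing on the console's rear strip; origin: centre of its underside
- brass_union: loose bystander: brass pipe union, 22x44x19 mm, lying on the console's rear strip; origin: centre of its underside
- stopwatch: loose bystander: black stopwatch, 61x54x16 mm, lying in front of the console; origin: centre of its underside
- tee_piece: loose bystander: white hose tee, 37x60x14 mm, lying in front of the console; origin: centre of its underside
- filter_cassette_0: loose bystander: clear round filter cassette, 40 mm across, 38 mm tall, left of the console; origin: centre of its underside
- coupler_short: loose bystander: white hose coupler, 28 mm across, 46 mm tall, behind the console; origin: centre of its underside
- filter_cassette_1: loose bystander: white round filter cassette, 40 mm across, 38 mm tall, behind the console; origin: centre of its underside

How it is judged:
On the way, in this order (a step that is already met when the one before it is completed fails the run):
1. the rocker is tipped on while the bar key is still out and the large button up (value of joint rocker above 0.28 rad and value of joint each of bar_key, large_button below 0.002 m), for 0.1 s.
2. the bar key is pushed in, the large button still up (value of joint rocker above 0.28 rad and value of joint bar_key above 0.0045 m and value of joint large_button below 0.002 m), for 0.1 s.
3. the large button is held down by the fingers (value of joint rocker above 0.28 rad and value of joint bar_key above 0.0045 m and value of joint large_button above 0.0055 m and contact force between the fingers and large_module above 1 N), for 0.2 s.
At the end, for the whole second after the job is handed in: the rocker is on (above 0.28 of 0.36 rad), the bar key is in (above 4.5 of 6 mm), and the fingers still hold the large round button down (above 5.5 of 8 mm, with more than 1 N); the small button is up (all of step 3 and value of joint small_button below 0.002 m); the arm keeps its last pose, push and grip.
It fails at once if the bar key is pushed in before the rocker is on (value of joint bar_key above 0.003 m and value of joint rocker below 0.25 rad).
It fails at once if the large button is pressed before the bar key is in (value of joint large_button above 0.003 m and value of joint bar_key below 0.004 m).
It fails at once if the small round button is pressed (value of joint small_button above 0.003 m).
It fails at once if a small part on or round the console is moved by more than 20 mm, or lifted (distance of any of stopper_0, brass_union, stopwatch, tee_piece, filter_cassette_0, coupler_short, filter_cassette_1 from where it was at the start of the episode above 0.02 m).
It also fails if it takes over 40 s, if anything falls off the work surface, if the arm or the gripper's body presses on something with over 40 N, if the wrist force passes 120 N, or if a joint passes its speed limit or range.

ROBOT

A 6-joint arm with a two-finger parallel gripper is mounted at the origin on a cart in front of the work surface, level with it; the furniture and walls round the work are solid. World frame = base frame: x ahead of the robot, y to its left, z up, the work surface at z = 0. Lengths are in m, angles in rad, forces in N, time in s.
With the tool pointing down it reaches from about 0.3 to 0.75 m from the base axis. Payload 8.5 kg.
Tool frame: the origin (TCP) lies between the finger pads; the fingertips stand 19 mm ahead of it and the grasp point (between the pads) is the TCP (bot.tip_reach is the distance from the TCP to the fingertips, in m); x points along the fingers, y is the direction in which the jaws open and shut, and the axes are right-handed (so a half turn about x gives the same grasp; the last joint's range is limited). The gripper opens to 85 mm and grips with 20 to 120 N. Pads are 22 mm wide; open, the fingers measure 114 mm over their backs; the gripper's body (76 mm by 85 mm) begins 54 mm behind the grasp point. The pads swing forward as they close: fully open they stand 13 mm farther back than shut.
Start: joints at [-1.404, 0.381, 1.297, -0, 1.464, -0.215], TCP at [0.205, -0.51, 0.25] pointing down, gripper open.
Joint ranges: [-3.11, 3.11], [-0.89, 2.33], [0.22, 2.48], [-1.42, 4.56], [0.17, 2.85], [-2.88, 2.88]. Speed limits (rad/s): [2.39, 2.39, 3.14, 3.14, 3.14, 3.14].

INTERFACE

Orientations are given as [roll, pitch, yaw] about the fixed x, y, z axes, in that order (R = Rz(yaw) Ry(pitch) Rx(roll)).
In Python, from plant import bot gives the robot as it stands.
- The arm moves only by the shell command python3 -m handwheel 'ROWS'. ROWS is JSON, a list of rows, each a list of 7 numbers: the turn, a rotation vector about the world's x, y, z in degrees, then the shift along the world's x, y, z in m, then the opening, from -1 (shut) to 1 (fully open), so that 0 is half open. A call has 1 to 20 rows; each row is the pose to reach, as a shift and turn from the pose commanded when the call began; what a row does not reach only later rows make up. A row lasts 1/12 s, in which the tool goes at most 41.7 mm and 7.16 degrees, less where a joint would pass 70% of its speed; a pose out of reach is approached as far as the arm can. A call with a gripper value outside its range is refused whole. The fingers move at their own pace and stop on an object; the grip force is fixed at half the most. Time passes only in rows, so rows that repeat a pose let the fingers close. It gives the time, the measured TCP pose, the force and the opening at its end, in the units of the state.
- bot.state(): the state, without advancing time (a new reading comes with each control period).
- bot.camera(name): name is "side" or "top" or "wrist"; returns a dict with "color" (400x640x3 uint8, red, green, blue), "mtx" (3x3 intrinsics, pixels), "R" (3x3) and "t" (3): a world point X has camera coordinates R X + t. Camera axes: x right, y down, z forward; pixel columns grow to the right and rows downward; lengths in m; the calibration is good to about 2 mm. The wrist camera is an equidistant fisheye: a pixel r from the principal point sees the ray r / f radians off the axis. A picture is of the moment at which its call begins. There is no depth.
- bot.job_done(): hands the job in, once; it reports no verdict.
The state is a dict: "clock": time; "joints": joint angles; "joint_vel": joint speeds; "joint_efforts": joint torques, N m; "position": TCP position; "ee_rot": TCP orientation; "contact_force": force on the tool from outside, world axes, zero at the start; "torque": the same for the moment, N m; "grip_width": opening from 0.0 (shut) to 1.0 (fully open).
Only numpy, scipy, OpenCV 4.12 (cv2) and the standard library are available. Lean on these libraries where they do the work, as an engineer would, in place of code of your own. Each camera call takes 0.05 s, during which the arm holds its last target. There are 200 camera calls.

## Working session

There is one attempt and no reset: what is moved stays moved. The work goes in short steps, Python scripts to look and compute and a shell command to move; the robot and the scene stay as the last step left them, time stands still between calls to the robot, and variables do not carry over. Pictures are saved under pics/ and viewed, about 8 in all and at most 12, crops included, and the job is handed in when it is done.

```bash
mkdir -p pics; python3 - <<'E'
from plant import bot
import cv2
for n in("top","side"):
    c=bot.camera(n);cv2.imwrite(f"pics/{n}0.png",c["color"][:,:,::-1]);print(n,c["mtx"].round(1).tolist(),c["R"].round(3).tolist(),c["t"].round(3).tolist())
s=bot.state();print(s["clock"],s["position"],s["ee_rot"],s["contact_force"],bot.tip_reach)
E
```

```text
top [[408.2, 0.0, 321.2], [0.0, 408.2, 196.6], [0.0, 0.0, 1.0]] [[0.023, -0.999, -0.032], [-0.981, -0.016, -0.192], [0.191, 0.036, -0.981]] [0.015, 0.596, 0.861]
side [[456.6, 0.0, 315.3], [0.0, 456.6, 202.7], [0.0, 0.0, 1.0]] [[-0.99, -0.141, -0.005], [-0.045, 0.355, -0.934], [0.133, -0.924, -0.358]] [0.57, 0.097, 0.812]
0.1 [ 0.20486883 -0.51016503  0.24979814] [-1.79304545  1.56952553  1.73031838] [ 0.55384305 -0.08944874 -0.57090782] 0.019
```

View pics/top0.png

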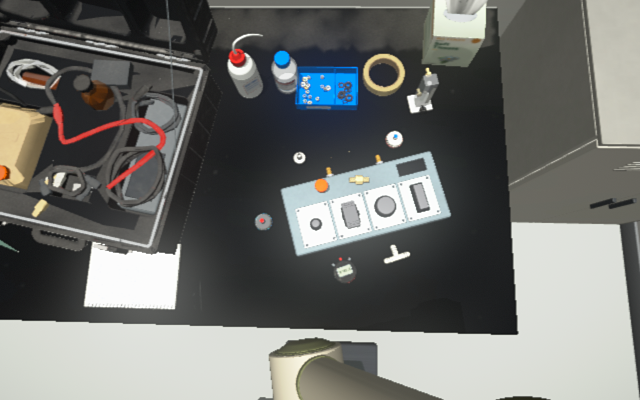

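View pics/side0.png

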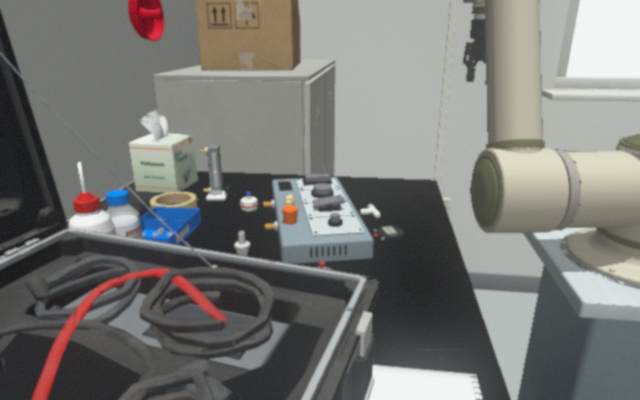

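The top view shows the plates from left to right: small button (316,224), rocker, wider (350,214), large button (385,205), bar key, narrow (420,193). I'll measure the plates and the dark controls.

```bash
cat > h.py <<'E'
import numpy as np,cv2
def ray(c,uv,z):
    d=c["R"].T@np.linalg.solve(c["mtx"],[uv[0],uv[1],1.]); o=-c["R"].T@c["t"]
    return o+d*(z-o[2])/d[2]
E
python3 - <<'E'
from plant import bot
from h import *
c=bot.camera("top");im=c["color"]
big=cv2.resize(im[135:270,265:465],None,fx=4,fy=4,interpolation=cv2.INTER_CUBIC);cv2.imwrite("pics/top_crop.png",big[:,:,::-1])
g=cv2.cvtColor(big,cv2.COLOR_RGB2GRAY)
m=(g>205).astype(np.uint8)
P=[]
for k in cv2.findContours(m,cv2.RETR_EXTERNAL,cv2.CHAIN_APPROX_NONE)[0]:
    if cv2.contourArea(k)<4000: continue
    r=cv2.minAreaRect(k); uv=np.array(r[0])/4+[264.6,134.6]   # resize half-pixel offset
    corners=[ray(c,p/4+[264.6,134.6],.051) for p in cv2.boxPoints(r)]
    X=ray(c,uv,.051);L=[np.linalg.norm(corners[i]-corners[i+1])for i in(0,1)]
    print("plate",uv.round(1),X.round(4),"sides",np.round(L,4));P.append(X)
    mask=cv2.drawContours(np.zeros_like(m),[cv2.convexHull(k)],-1,1,-1); mask=cv2.erode(mask,np.ones((17,17)))
    d=((g<150)&(mask>0)).astype(np.uint8)
    for q in cv2.findContours(d,cv2.RETR_EXTERNAL,cv2.CHAIN_APPROX_NONE)[0]:
        if cv2.contourArea(q)>300:
            rr=cv2.minAreaRect(q);u=np.array(rr[0])/4+[264.6,134.6]
            cc=[ray(c,p/4+[264.6,134.6],.068) for p in cv2.boxPoints(rr)]
            print("   ctl",u.round(1),ray(c,u,.068).round(4),[round(float(np.linalg.norm(cc[i]-cc[i+1])),3) for i in(0,1)])
P=np.array(P);P=P[np.argsort(-P[:,1])]
print("pitch",np.linalg.norm(np.diff(P,axis=0),axis=1).round(4)); d=P[0]-P[-1];print("yaw",np.arctan2(-d[0],d[1]))
E
```

```text
plate [361.6 203.5] [ 0.583  -0.0646  0.051 ] sides [0.3444 0.1524]
   ctl [315.5 224. ] [0.5324 0.0376 0.068 ] [0.025, 0.026]
   ctl [343.4 216.9] [ 0.5492 -0.0234  0.068 ] [0.006, 0.043]
   ctl [384.6 206.1] [ 0.5749 -0.114   0.068 ] [0.047, 0.047]
   ctl [324.2 189.3] [0.6107 0.02   0.068 ] [0.028, 0.012]
   ctl [418.9 197.3] [ 0.596  -0.1896  0.068 ] [0.029, 0.065]
   ctl [406.6 172.9] [ 0.651  -0.1635  0.068 ] [0.023, 0.055]
pitch []
yaw -0.0
```

View pics/top_crop.png

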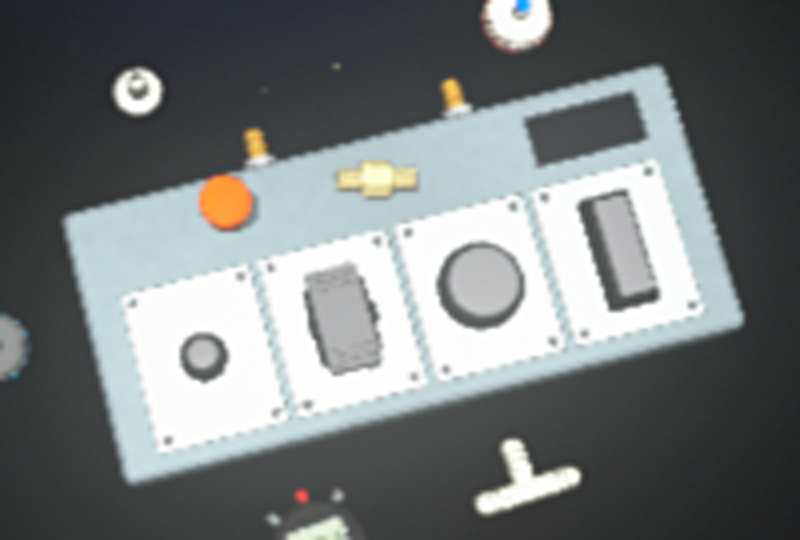

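The crop shows the white plates clearly: small button (204,355), rocker (343,318), large button (482,284), bar (628,245). The first mask merged the plates with the console, so I'll raise the threshold.

```bash
python3 - <<'E'
from plant import bot
from h import *
c=bot.camera("top");im=c["color"]
big=cv2.resize(im[135:270,265:465],None,fx=4,fy=4,interpolation=cv2.INTER_CUBIC)
m=(big[:,:,0]>228).astype(np.uint8);P=[];off=np.array([264.6,134.6])
for k in cv2.findContours(m,cv2.RETR_EXTERNAL,cv2.CHAIN_APPROX_NONE)[0]:
    if cv2.contourArea(k)<9000: continue
    r=cv2.minAreaRect(k);cs=[ray(c,p/4+off,.051) for p in cv2.boxPoints(r)];X=np.mean(cs,0)
    print(X.round(4),[round(float(np.linalg.norm(cs[i]-cs[i+1])),4) for i in(0,1)]);P.append(X)
P=np.array(P);P=P[np.argsort(-P[:,1])];print("pitch",np.linalg.norm(np.diff(P,axis=0),axis=1).round(4))
s=np.polyfit(P[:,1],P[:,0],1)[0];yaw=np.arctan(-s);print("yaw",yaw,np.degrees(yaw))
ex=np.array([np.cos(yaw),np.sin(yaw),0]);ey=np.array([-ex[1],ex[0],0]);C=P.mean(0)
for i,n in enumerate(["small","rocker","large","bar"]): print(n,(C+(1.5-i)*.08*ey).round(4))
print("rocker_end",(C+.04*ey-.0235*ex).round(4),"ex",ex.round(3))
# check control tops (bright grey faces)
hsv=cv2.cvtColor(big,cv2.COLOR_RGB2HSV);t=((big.max(2)>125)&(big.max(2)<190)&(hsv[:,:,1]<25)).astype(np.uint8);t=cv2.morphologyEx(t,cv2.MORPH_OPEN,np.ones((7,7)))
for k in cv2.findContours(t,cv2.RETR_EXTERNAL,cv2.CHAIN_APPROX_NONE)[0]:
    if cv2.contourArea(k)>500:
        M=cv2.moments(k);print("top",ray(c,np.array([M["m10"],M["m01"]])/M["m00"]/4+off,.071).round(4),cv2.contourArea(k))
E
```

```text
[0.5346 0.0384 0.051 ] [0.0763, 0.0926]
[ 0.5562 -0.0389  0.051 ] [0.0763, 0.0925]
[ 0.5776 -0.116   0.051 ] [0.076, 0.0928]
[ 0.5991 -0.1928  0.051 ] [0.0754, 0.0944]
pitch [0.0802 0.08   0.0798]
yaw 0.27221797054580643 15.596940819891262
small [0.5346 0.0383 0.051 ]
rocker [ 0.5561 -0.0388  0.051 ]
large [ 0.5776 -0.1158  0.051 ]
bar [ 0.5991 -0.1929  0.051 ]
rocker_end [ 0.5335 -0.0451  0.051 ] ex [0.963 0.269 0.   ]
top [0.5368 0.1447 0.071 ] 927.0
top [ 0.5542 -0.0391  0.071 ] 5513.5
top [ 0.6031 -0.1952  0.071 ] 2132.0
```

Plates measure 92x75 mm at 80 mm pitch, as specified, with yaw 15.6°. First I'll move above the rocker end with the jaws shut, turning -6.3° to line up with the console.

```bash
python3 -m handwheel '[[0,0,-6.3,0.328,0.465,0,-1],[0,0,-6.3,0.328,0.465,0,-1],[0,0,-6.3,0.328,0.465,0,-1],[0,0,-6.3,0.328,0.465,0,-1],[0,0,-6.3,0.328,0.465,0,-1],[0,0,-6.3,0.328,0.465,0,-1],[0,0,-6.3,0.328,0.465,0,-1],[0,0,-6.3,0.328,0.465,0,-1],[0,0,-6.3,0.328,0.465,0,-1],[0,0,-6.3,0.328,0.465,0,-1],[0,0,-6.3,0.328,0.465,0,-1],[0,0,-6.3,0.328,0.465,0,-1],[0,0,-6.3,0.328,0.465,0,-1],[0,0,-6.3,0.328,0.465,0,-1],[0,0,-6.3,0.328,0.465,0,-1],[0,0,-6.3,0.328,0.465,-0.04,-1],[0,0,-6.3,0.328,0.465,-0.08,-1],[0,0,-6.3,0.328,0.465,-0.12,-1],[0,0,-6.3,0.328,0.465,-0.13,-1],[0,0,-6.3,0.328,0.465,-0.13,-1]]'
python3 - <<'E'
from plant import bot
import cv2
c=bot.camera("wrist");cv2.imwrite("pics/w1.png",c["color"][:,:,::-1]);s=bot.state();print(s["position"],s["contact_force"],s["grip_width"],s["joints"],s["ee_rot"])
E
```

```text
clock: 1.87
position: [0.5312, -0.0454, 0.1172]
ee_rot: [-0.556, 1.564, 2.857]
contact_force: [-0.5, -0.1, 0.2]
grip_width: 0.0
[ 0.53239612 -0.04575497  0.11953881] [ 0.5764045  -0.60734887  0.86577465] 0.004524308084618581 [-3.07384131e-01  4.88034658e-01  1.53692649e+00 -1.17273059e-04
  1.11917596e+00  9.92122445e-01] [-0.53728006  1.56824969  2.87565366]
```

View pics/w1.png

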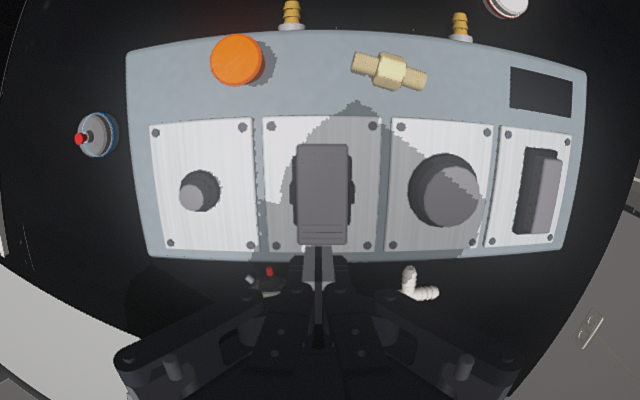

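The wrist view shows the shut fingers (column 319) lined up with the rocker's near end (column 322). The large button is at (445,190) and the bar at (535,190). Now I'll press the rocker.

```bash
python3 -m handwheel '[[0,0,0,0,0,-0.012,-1],[0,0,0,0,0,-0.022,-1],[0,0,0,0,0,-0.026,-1],[0,0,0,0,0,-0.030,-1],[0,0,0,0,0,-0.033,-1],[0,0,0,0,0,-0.036,-1],[0,0,0,0,0,-0.036,-1]]'
```

```text
clock: 2.5
position: [0.5327, -0.0456, 0.0856]
ee_rot: [1.531, 1.57, -1.339]
contact_force: [-6.7, -2.1, 12.0]
grip_width: 0.001
```

```bash
python3 -m handwheel '[[0,0,0,0,0,-0.002,-1],[0,0,0,0,0,-0.004,-1],[0,0,0,0,0,-0.004,-1],[0,0,0,0,0,-0.004,-1]]'
```

```text
clock: 2.83
position: [0.5329, -0.0457, 0.0847]
ee_rot: [2.224, 1.567, -0.645]
contact_force: [-17.3, 0.8, 42.8]
grip_width: -0.001
```

Force rose to 43 N with almost no travel, so the rocker is on its stop. I'll lift, go over the bar and check.

```bash
python3 -m handwheel '[[0,0,0,0,0,0.03,-1],[0,0,0,0,0,0.045,-1],[0,0,0,0.033,-0.074,0.045,-1],[0,0,0,0.066,-0.148,0.045,-1],[0,0,0,0.066,-0.148,0.045,-1],[0,0,0,0.066,-0.148,0.045,-1],[0,0,0,0.066,-0.148,0.045,-1],[0,0,0,0.066,-0.148,0.045,-1],[0,0,0,0.066,-0.148,0.045,-1]]'
python3 - <<'E'
from plant import bot
import cv2
c=bot.camera("wrist");cv2.imwrite("pics/w2.png",c["color"][:,:,::-1]);s=bot.state();print(s["position"],s["contact_force"])
E
```

```text
clock: 3.58
position: [0.5987, -0.1929, 0.1251]
ee_rot: [-1.297, 1.57, 2.116]
contact_force: [0.4, 0.3, -0.1]
grip_width: 0.0
[ 0.59863936 -0.19233227  0.12535662] [0.15788389 0.93065071 0.80951508]
```

View pics/w2.png

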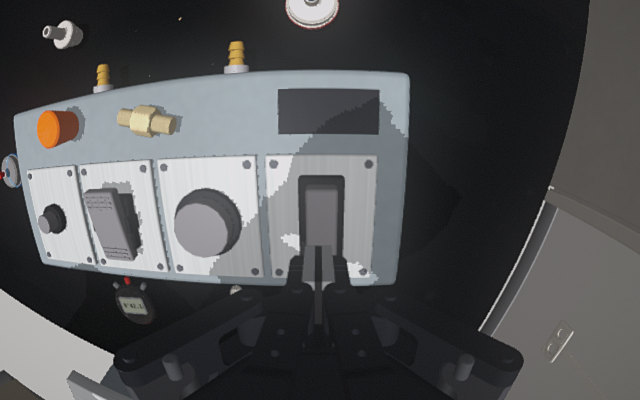

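The rocker's far end now stands up (around 110,200), so it is on. The fingers (column 319) are over the bar key (column 322). Pressing the bar.

```bash
python3 -m handwheel '[[0,0,0,0,0,-0.02,-1],[0,0,0,0,0,-0.030,-1],[0,0,0,0,0,-0.035,-1],[0,0,0,0,0,-0.038,-1],[0,0,0,0,0,-0.041,-1],[0,0,0,0,0,-0.043,-1],[0,0,0,0,0,-0.045,-1],[0,0,0,0,0,-0.045,-1],[0,0,0,0,0,-0.045,-1]]'
```

```text
clock: 4.38
position: [0.5991, -0.193, 0.0839]
ee_rot: [2.45, 1.569, -0.419]
contact_force: [-9.5, 5.2, 22.8]
grip_width: 0.003
```

The tip is at 64.9 mm, where 65 mm is fully in, with 23 N on the stop. Next is the large button.

```bash
python3 -m handwheel '[[0,0,0,0,0,0.03,-1],[0,0,0,0,0,0.045,-1],[0,0,0,-0.011,0.038,0.045,-1],[0,0,0,-0.0215,0.077,0.045,-1],[0,0,0,-0.0215,0.077,0.045,-1],[0,0,0,-0.0215,0.077,0.045,-1],[0,0,0,-0.0215,0.077,0.045,-1],[0,0,0,-0.0215,0.077,0.045,-1]]'
python3 - <<'E'
from plant import bot
import cv2
c=bot.camera("wrist");cv2.imwrite("pics/w3.png",c["color"][:,:,::-1]);s=bot.state();print(s["position"],s["contact_force"])
E
```

```text
clock: 5.05
position: [0.5779, -0.1173, 0.1255]
ee_rot: [2.286, 1.57, -0.584]
contact_force: [0.6, -0.6, 0.1]
grip_width: 0.0
[ 0.5777646  -0.11739719  0.12529262] [-0.08621662 -0.10105474 -0.34906985]
```

View pics/w3.png

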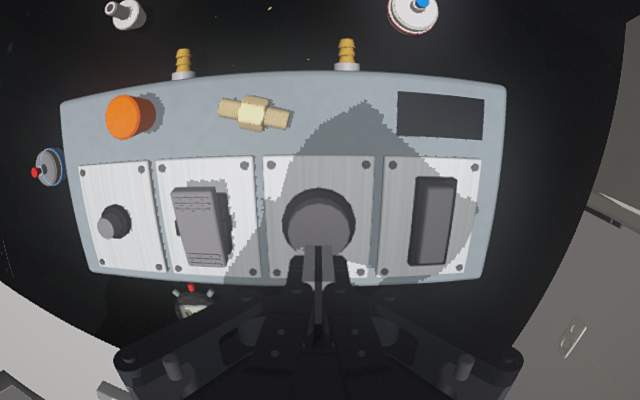

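The bar key (432,220) now sits visibly lower, the rocker is still on, and the fingers are centred on the large button (319,222). I'll press and hold it.

```bash
python3 -m handwheel '[[0,0,0,0,0,-0.02,-1],[0,0,0,0,0,-0.030,-1],[0,0,0,0,0,-0.036,-1],[0,0,0,0,0,-0.040,-1],[0,0,0,0,0,-0.044,-1],[0,0,0,0,0,-0.047,-1],[0,0,0,0,0,-0.047,-1],[0,0,0,0,0,-0.047,-1],[0,0,0,0,0,-0.047,-1],[0,0,0,0,0,-0.047,-1],[0,0,0,0,0,-0.047,-1]]'
python3 - <<'E'
from plant import bot
import cv2
c=bot.camera("wrist");cv2.imwrite("pics/w4.png",c["color"][:,:,::-1])
for i in range(3): bot.camera("top")
s=bot.state();print(s["position"],s["contact_force"])
E
```

```text
clock: 6.02
position: [0.5773, -0.1168, 0.0815]
ee_rot: [1.973, 1.569, -0.897]
contact_force: [-11.6, 0.4, 25.9]
grip_width: 0.001
[ 0.57730041 -0.11679229  0.08153888] [-11.78011189   0.36755771  25.91267264]
```

View pics/w4.png

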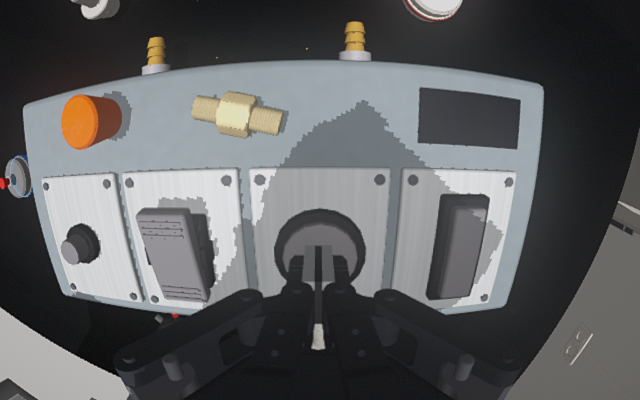

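The tip is at 62.5 mm (63 mm is fully down) with a steady 26 N. The picture shows the fingers on the large button at (320,255), the rocker on, the bar in and the small parts in view unmoved. Handing in.

```bash
python3 -c "
from plant import bot
bot.job_done();s=bot.state();print(s['clock'],s['position'],s['contact_force'])"
```

```text
the job is handed in; nothing more can be done
the job is handed in; nothing more can be done
```

I pressed the three controls in order with the shut fingertips: rocker on, bar key in, then the large button. I handed the job in at about 6 s of robot time, with the fingers still holding the large button down. The hand-in gives no verdict, and no state could be read after it.

| Control | Fingertip height at the end of the press | Upward force | Picture check |
|---|---|---|---|
| Rocker | 65.7 mm, no further travel | 43 N | far end raised, so on |
| Bar key | 64.9 mm (fully in is 65 mm) | 23 N | sits visibly lower |
| Large button | 62.5 mm (fully down is 63 mm) | 26 N, steady before hand-in | fingers centred on it |

- **Not touched:** the small button was never touched. The loose parts visible in the last wrist picture look undisturbed, but I judged that by eye.
- **Small disagreements:** the large button and rocker presses ended 0.5 mm and 1 to 2 mm lower than I expected. I put that down to the calibration and to where the fingertips touch. The large-button press also showed about 12 N of sideways force. No check failed.

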